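Torque the filter nut with the click wrench and start the leak test

TASK

One of the two reagent bottles stands in the way of the click wrench on the pressure filter: first stand that bottle upright in the spill tray. Then push the wrench's grip clockwise (seen from above) until the handle breaks over at its set torque, stop there without overtightening, let the handle spring straight, and press the round key to start the leak test. Leave the other bottle and the jars where they are, and do not press the square key.

Things in the scene. Friction and masses are not known exactly. Their poses are not given: they have to be found in the camera images.
- filter_stand: fixed stand of a small pressure filter: aluminium base plate (own frame x -140 to +65 mm, y -67 to +67 mm, 12 mm thick), round steel filter body (diameter 100 mm, top 51 mm above the bench) and at its -x end a grey key panel 70 x 130 mm, top 34 mm above the bench. Origin on the bench under the nut's axis, z up
- nut_axis (a point): point on the vertical axis of the nut on the filter's top, at the wrench's height (72 mm above the bench). A click wrench sits on the nut and cannot come off; its head is 40 mm across, its top 84 mm above the bench
- filter_nut (a joint): angle of nut and wrench head, rad, growing clockwise from above (tightening). At 0 the wrench points along (0.47, -0.88) in the stand's frame; starts at 0 to 0.15. It stays where it is left; turning it takes about 1.0 N m at 0 plus 0.9 N m per rad. Correct when the wrench has clicked, near 0.68; 0.95 is overtight
- click_handle (a joint): breakaway angle of handle against wrench head, rad: 0 straight, 0.25 (stop) broken over clockwise; pivot 22 mm from the nut's axis. Gives at 1.35 N m, i.e. 9 to 10 N pushed level at mid-grip; resistance then falls by about a third as it swings to the stop. Springs straight when let go. Pushing on against the stop overtightens the nut
- grip_mid (a point): where to push the wrench: 165 mm from the nut's axis on the handle's centre line, 72 mm above the bench; x axis along the handle, away from the nut. Level round bar, 17 mm thick from 26 to 92 mm off the nut's axis, then a dark ribbed grip 25 mm thick from 96 to 196 mm, end at 206 mm; 59 mm free below the grip
- round_key_top (a point): centre of the top face of the round membrane key (diameter 34 mm, white, 37 mm above the bench) on the key panel; starts the leak test
- round_key (a joint): travel of the round key when pressed down, m: 0 to 0.002 (stop). It needs about 0.5 N to begin and 5.5 N to be fully down, and springs back; it registers at 0.0012 m (3.5 N)
- square_key_top (a point): centre of the top face of the square membrane key (32 x 32 mm, white), 62 mm beside the round one, same height; not to be pressed
- square_key (a joint): travel of the square key when pressed down, m, 0 to 0.002
- bottle_a_mid (a point): centre (70 mm above its foot) of the shorter white reagent bottle: 64 mm in diameter, 140 mm high with its white screw cap, 0.2 kg; z along its axis. Cap 34 mm in diameter and 22 mm high, the top 22 mm, fixed on: a good place to grasp from above
- bottle_b_mid (a point): centre (87 mm above its foot) of the taller white reagent bottle: diameter 70 mm, 175 mm high, 0.25 kg; z along its axis. Cap 42 mm in diameter, the top 28 mm, fixed on: good to grasp from above. Of the two bottles one stands in the wrench's way (clockwise of the grip, 150 mm from the nut's axis), the other behind it, out of its path
- spill_tray: fixed low white tray, 150 x 130 mm (its own x and y), rim 16 mm high, walls 4 mm; origin under its centre on the bench, inner floor 4 mm above the bench
- jar_low_mid (a point): centre (35 mm up) of a white jar, 71 mm in diameter and 70 mm high, standing beyond the end of the wrench; leave it
- jar_back_mid (a point): centre (35 mm up) of a white jar, 73 mm in diameter and 70 mm high, beside the filter stand; leave it
- jar_tray_mid (a point): centre (37 mm up) of a white jar, 72 mm in diameter and 75 mm high, beside the spill tray; leave it
There are look-alikes about, which are no part of the job. There is more than one size of the spill_tray; the job needs the larger.

How it is judged:
By the outcome, as a careful person would: the job done as asked, in the order asked, and still so for the second after the job is handed in, with the robot touching nothing.
It also fails if it takes over 64 s, if anything falls off the work surface, if the arm or the gripper's body presses on something with over 40 N, if the wrist force passes 120 N, or if a joint passes its speed limit or range.

ROBOT

A 6-joint arm with a two-finger parallel gripper is mounted at the origin on a cart in front of the work surface, level with it; the furniture and walls round the work are solid. World frame = base frame: x ahead of the robot, y to its left, z up, the work surface at z = 0. Lengths are in m, angles in rad, forces in N, time in s.
With the tool pointing down it reaches from about 0.3 to 0.775 m from the base axis. Payload 14.6 kg.
Tool frame: the origin (TCP) lies between the finger pads; the fingertips stand 14 mm ahead of it and the grasp point (between the pads) lies 5 mm behind it; z points along the fingers, x is the direction in which the jaws open and shut, and the axes are right-handed (so a half turn about z gives the same grasp; the last joint's range is limited). The gripper opens to 85 mm and grips with 20 to 120 N. Pads are 22 mm wide; open, the fingers measure 114 mm over their backs; the gripper's body (76 mm by 85 mm) begins 54 mm behind the grasp point. The pads swing forward as they close: fully open they stand 13 mm farther back than shut.
Start: joints at [1.18, 0.3, 1.521, -0, 1.321, -0.067], TCP at [0.175, 0.521, 0.245] pointing down, gripper open.
Joint ranges: [-3.03, 3.03], [-0.79, 2.21], [0.23, 2.52], [-1.04, 4.18], [0, 3.07], [-2.55, 2.55]. Speed limits (rad/s): [2.22, 2.22, 2.57, 3.14, 3.14, 3.14].

INTERFACE

Orientations are given as a unit quaternion [x, y, z, w].
In Python, from rig import robot, cams, nets gives the robot as it stands. The module is installed in compiled form; this text tells all that it offers.
- The arm moves only by the shell command python3 -m handwheel 'ROWS' [FORCE]. ROWS is JSON, a list that holds one entry, the list of rows, each a list of 7 numbers: the shift along the tool's x, y, z in units of 0.02 m (1.0 is 0.02 m), then the turn, a rotation vector about the tool's x, y, z in units of 4 degrees (1.0 is 4 degrees), then the gripper's target within -1 to 1 (fully open at 1, half-way at 0, shut at -1). In form: [[[tx, ty, tz, wx, wy, wz, grip], ...]]. A call has 1 to 8 rows; each row shifts and turns the commanded pose from where the row before left it, along the tool's axes as they then stand; what a row does not reach is not made up. A row lasts 1/12 s, in which the tool goes at most 41.7 mm and 7.16 degrees, less where a joint would pass 70% of its speed; a pose out of reach is approached as far as the arm can. A call with a number of a shift or a turn outside -1 to 1 is refused whole. A call with a gripper value outside its range is refused whole. The fingers move at their own pace and stop on an object; FORCE is the grip in N (left out, the last holds). Time passes only in rows, so rows that do not move let the fingers close. It gives the time, the measured TCP pose, the force and the opening at its end, in the units of the state.
- robot.get_obs(): the state, without advancing time (a new reading comes with each control period).
- cams.read_camera(name): name is "side" or "top"; returns a dict with "pixels" (420x560x3 uint8, blue, green, red), "K" (3x3 intrinsics, pixels), "dist" ([k1, k2, p1, p2, k3] as OpenCV has them; the pictures are not rectified), "extrinsics" (4x4, takes a point from camera to world coordinates). Camera axes: x right, y down, z forward; pixel columns grow to the right and rows downward; lengths in m; the calibration is good to about 2 mm. A picture is of the moment at which its call begins. There is no depth.
- robot.finish_job(): hands the job in, once; it reports no verdict.
Trained networks look in the newest picture that a camera, given by its name, has taken for a name from the list of things; names that differ only in an ending like _2 or _b are one class to them, and where a whole thing is asked for, a point or a joint stands for the part that bears it (a point fixed in the world has none). Each returns a list of dicts, best first, with "confidence" (0 to 1); they miss things now and then, are a little off and sometimes report something else, mostly with a low value. They report only what shows in the picture. A call takes as long as a camera call. They do not tell look-alikes from the thing itself.
- nets.silhouettes(label, camera): "pixels" (420x560 bool, what is visible of it) and "extent" ([left, top, right, bottom] in pixels, round what is visible of it).
- nets.spot_point(label, camera): "pixel" ([column, row] in pixels: a listed point, or the origin of a listed thing).
The state is a dict: "t": time; "joints": joint angles; "dq": joint speeds; "joint_torque": joint torques, N m; "position": TCP position; "orientation": TCP orientation; "wrist_force": force on the tool from outside, world axes, zero at the start; "moment": the same for the moment, N m; "finger_gap": finger opening in m.
Only numpy, scipy, OpenCV 4.12 (cv2) and the standard library are available. Lean on these libraries where they do the work, as an engineer would, in place of code of your own. Each camera call takes 0.05 s, during which the arm holds its last target.

## Working session

There is one attempt and no reset: what is moved stays moved. The work goes in short steps, Python scripts to look and compute and a shell command to move; the robot and the scene stay as the last step left them, time stands still between calls to the robot, and variables do not carry over. Pictures are saved under pics/ and viewed, and the job is handed in when it is done.

```bash
mkdir -p pics; python3 - <<'E'
from rig import robot,cams,nets
import cv2
for n in ("side","top"):
    c=cams.read_camera(n); cv2.imwrite(f"pics/{n}0.png",c["pixels"]); print(n,c["K"],c["dist"],c["extrinsics"])
    for l in ["nut_axis","grip_mid","round_key_top","square_key_top","bottle_a_mid","bottle_b_mid","spill_tray","jar_low_mid","jar_back_mid","jar_tray_mid","filter_stand"]:
        print(l,[(round(d["confidence"],2),[round(float(v)) for v in d["pixel"]]) for d in nets.spot_point(l,n)])
print(robot.get_obs())
E
```

```text
side [[399.78094053   0.         277.81866964]
 [  0.         399.78094053 210.9523696 ]
 [  0.           0.           1.        ]] [0.03140434 0.         0.         0.         0.        ] [[ 0.9134448  -0.26990352  0.30458281  0.27896877]
 [-0.40692491 -0.59556054  0.69261805 -0.53528921]
 [-0.00554255 -0.75661069 -0.65384214  0.68897172]
 [ 0.          0.          0.          1.        ]]
nut_axis [(0.56, [232, 180])]
grip_mid [(0.56, [287, 202]), (0.41, [310, 393])]
round_key_top [(0.65, [203, 208])]
square_key_top [(0.57, [193, 194])]
bottle_a_mid [(0.97, [293, 165])]
bottle_b_mid [(0.91, [244, 212])]
spill_tray [(0.89, [310, 390]), (0.74, [236, 293]), (0.17, [222, 162])]
jar_low_mid [(0.85, [318, 228]), (0.18, [196, 196])]
jar_back_mid [(0.96, [224, 164]), (0.45, [239, 198])]
jar_tray_mid [(0.85, [376, 340])]
filter_stand []
top [[379.50082171   0.         279.9207169 ]
 [  0.         379.50082171 209.37385293]
 [  0.           0.           1.        ]] [-0.02395644  0.          0.          0.          0.        ] [[-0.01084364 -0.99552057  0.09392133  0.45195515]
 [-0.99974377 
[... 541 characters left out ...]
d [(0.83, [210, 228])]
{'t': 1.2, 'joints': array([ 1.18036703e+00,  2.99865193e-01,  1.52105987e+00, -1.06187082e-05,
        1.32069393e+00, -6.65497122e-02]), 'dq': array([-0.00135466,  0.0014805 ,  0.00065695,  0.00092471,  0.00056946,
       -0.00094497]), 'joint_torque': array([-7.21377583e-04, -5.43359506e+01, -3.61975300e+01, -1.18319745e-04,
        7.20385287e-04, -2.43461375e-05]), 'position': array([0.17500242, 0.52138192, 0.24527433]), 'orientation': array([ 8.11863392e-01,  5.83847440e-01, -8.45971487e-06,  1.13272824e-05]), 'wrist_force': array([ 0.23926704, -0.74974163, -1.11436904]), 'moment': array([ 0.03063567,  0.02279527, -0.00983561]), 'finger_gap': 0.08523384423327235}
```

View pics/side0.png

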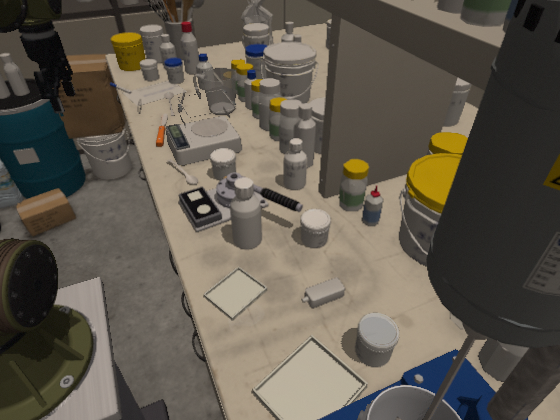

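View pics/top0.png

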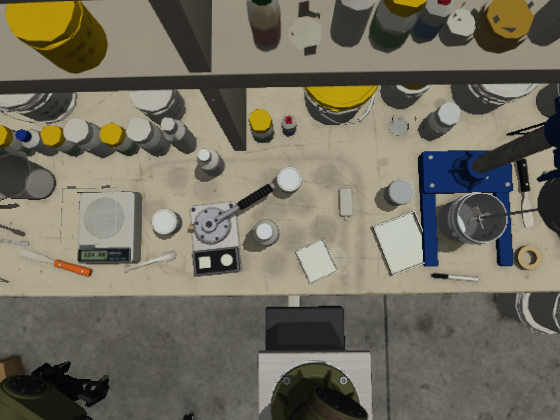

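```bash
cat > h.py <<'E'
import numpy as np,cv2
from rig import robot,cams,nets
C={"side":(np.array([[399.78094053,0,277.81866964],[0,399.78094053,210.9523696],[0,0,1]]),np.array([0.03140434,0,0,0,0]),
 np.array([[0.9134448,-0.26990352,0.30458281,0.27896877],[-0.40692491,-0.59556054,0.69261805,-0.53528921],[-0.00554255,-0.75661069,-0.65384214,0.68897172],[0,0,0,1]])),
"top":(np.array([[379.50082171,0,279.9207169],[0,379.50082171,209.37385293],[0,0,1]]),np.array([-0.02395644,0,0,0,0]),
 np.array([[-0.01084364,-0.99552057,0.09392133,0.45195515],[-0.99974377,0.01266,0.01876505,0.06934809],[-0.01987004,-0.09369379,-0.99540276,1.10404355],[0,0,0,1]]))}
def ray(c,px):
    K,d,E=C[c]; u=cv2.undistortPoints(np.array([[px]],float),K,d)[0,0]
    return E[:3,3],E[:3,:3]@np.array([u[0],u[1],1])
def at(c,px,z):
    o,r=ray(c,px); return o+r*(z-o[2])/r[2]
def proj(c,p):
    K,d,E=C[c]; R=E[:3,:3].T; 
    q,_=cv2.projectPoints(np.atleast_2d(np.array(p,float)),cv2.Rodrigues(R)[0],-R@E[:3,3],K,d); return q[:,0]
E
python3 - <<'E'
from h import *
np.set_printoptions(precision=4,suppress=True)
T={"nut":((207,224),(232,180),.072),"grip":((263,192),(287,202),.072),"round":((227,265),(203,208),.037),"sq":((204,259),(193,194),.037),
"b":((267,231),(244,212),.087),"a":((206,163),(293,165),.070),"tray":((402,244),(310,390),.004),"small":((316,258),(236,293),.004),"jl":((292,182),(318,228),.035),"jb":((166,221),(224,164),.035),"jt":((396,193),(376,340),.037)}
for k,(t,s,z) in T.items(): print(k,at("top",t,z),at("side",s,z))
for n in("top","side"):
    for l in("spill_tray","bottle_b_mid","bottle_a_mid","click_handle"):
        for d in nets.silhouettes(l,n):
            if d["confidence"]<.4: continue
            m=d["pixels"].astype(np.uint8); ct=max(cv2.findContours(m,0,2)[0],key=cv2.contourArea)
            print(n,l,round(d["confidence"],2),d["extent"],m.sum())
            if l=="spill_tray":
                w=cv2.boxPoints(cv2.minAreaRect(ct)) if n=="top" else cv2.approxPolyDP(cv2.convexHull(ct),6,True)[:,0]
                print(np.array([at(n,p,.016)[:2] for p in w]))
im=cams.read_camera("top")["pixels"]; cv2.imwrite("pics/topcrop.png",cv2.resize(im[140:300,150:450],None,fx=2.6,fy=2.6,interpolation=2))
im=cams.read_camera("side")["pixels"]; cv2.imwrite("pics/sidecrop.png",cv2.resize(im[120:270,150:350],None,fx=4,fy=4,interpolation=2))
E
```

```text
nut [0.5117 0.2887 0.072 ] [0.5081 0.2795 0.072 ]
grip [0.5979 0.1348 0.072 ] [0.6001 0.1394 0.072 ]
round [0.3983 0.2392 0.037 ] [0.4158 0.2435 0.037 ]
sq [0.4155 0.304  0.037 ] [0.4077 0.3094 0.037 ]
b [0.4901 0.1238 0.087 ] [0.4871 0.1311 0.087 ]
a [0.6818 0.2932 0.07  ] [0.6831 0.2785 0.07  ]
tray [ 0.4512 -0.26    0.004 ] [ 0.457  -0.2622  0.004 ]
small [ 0.4141 -0.0121  0.004 ] [ 0.4094 -0.0157  0.004 ]
jl [0.6307 0.0542 0.035 ] [0.6455 0.0612 0.035 ]
jb [0.5237 0.414  0.035 ] [0.5263 0.4118 0.035 ]
jt [ 0.5949 -0.239   0.037 ] [ 0.5991 -0.2435  0.037 ]
top spill_tray 0.74 [295.4, 240.5, 337.7, 282.8] 1110
[[ 0.4338  0.049 ]
 [ 0.4713 -0.0338]
 [ 0.3794 -0.0749]
 [ 0.3423  0.0072]]
top spill_tray 0.66 [382.7, 179.5, 416.1, 205.9] 659
[[ 0.5955 -0.1961]
 [ 0.6574 -0.2606]
 [ 0.6027 -0.3116]
 [ 0.5413 -0.2472]]
top spill_tray 0.64 [372.2, 209.5, 424.5, 273.9] 2288
[[ 0.5035 -0.1703]
 [ 0.5498 -0.2974]
 [ 0.4057 -0.3456]
 [ 0.3605 -0.2199]]
top bottle_b_mid 0.66 [251.3, 219.8, 277.6, 244.9] 542
top bottle_b_mid 0.62 [205.1, 183.9, 277.8, 234.4] 689
top bottle_a_mid 0.92 [196.0, 152.6, 224.4, 178.3] 547
top click_handle 0.93 [215.4, 183.8, 272.1, 221.6] 562
side spill_tray 0.84 [204.2, 267.4, 267.7, 319.4] 1833
[[ 0.4379  0.036 ]
 [ 0.4669 -0.0434]
 [ 0.3765 -0.0824]
 [ 0.3458  0.0001]]
side spill_tray 0.63 [250.6, 335.8, 367.6, 420.0] 5998
[[ 0.5483 -0.2959]
 [ 0.4456 -0.3138]
 [ 0.3814 -0.2852]
 [ 0.3621 -0.2332]
 [ 0.502  -0.1749]]
side bottle_b_mid 0.64 [230.2, 174.9, 263.2, 248.2] 1825
side bottle_a_mid 0.78 [282.3, 140.0, 306.3, 192.1] 988
side click_handle 0.59 [255.7, 185.0, 303.6, 211.8] 444
```

```bash
ls -la pics; python3 -c "
import scipy;print(scipy.__version__)"
```

```text
total 1536
drwxr-xr-x 2 agent agent   4096 Dec  7 05:57 .
drwxr-xr-x 3 agent agent   4096 Dec  7 05:57 ..
-rw-r--r-- 1 agent agent 350623 Dec  7 05:56 side0.png
-rw-r--r-- 1 agent agent 472360 Dec  7 05:57 sidecrop.png
-rw-r--r-- 1 agent agent 361508 Dec  7 05:56 top0.png
-rw-r--r-- 1 agent agent 370878 Dec  7 05:57 topcrop.png
1.16.1
```

View pics/topcrop.png

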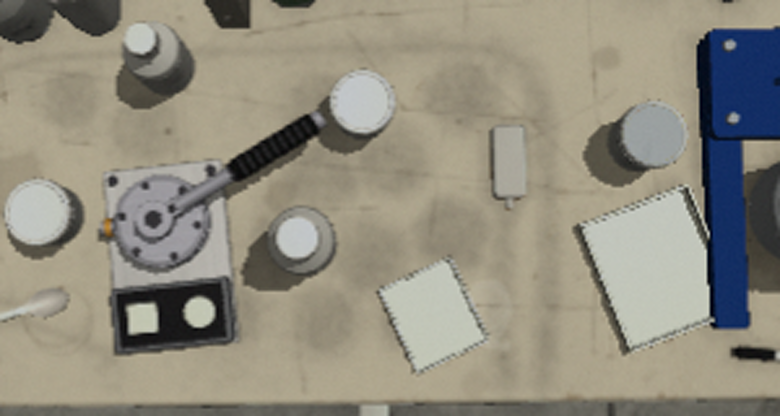

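View pics/sidecrop.png

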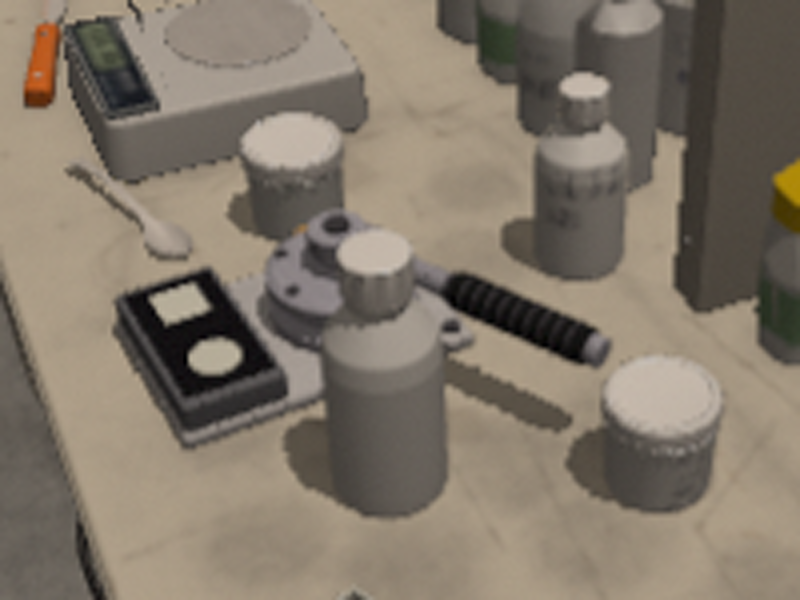

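```bash
python3 - <<'E'
from h import *
np.set_printoptions(precision=4,suppress=True)
t=lambda x,y:((x+.5)/2.6-.5+150,(y+.5)/2.6-.5+140)
s=lambda x,y:((x+.5)/4-.5+150,(y+.5)/4-.5+120)
print("cap",at("top",t(297,238),.175),at("side",s(375,253),.175))
print("nut",at("top",t(153,218),.084),at("side",s(337,222),.084))
print("end",at("top",t(319,121),.072),at("side",s(598,350),.072))
print("gripstart",at("top",t(234,172),.072))
print("round",at("top",t(199,312),.037),at("side",s(215,356),.037))
print("sq",at("top",t(143,319),.037),at("side",s(179,303),.037))
c=[at("top",t(*p),.016)[:2] for p in((578,226),(686,187),(628,352))];print("tray",c,(c[1]+c[2])/2,np.linalg.norm(c[1]-c[0]),np.linalg.norm(c[2]-c[0]))
c=[at("top",t(*p),.016)[:2] for p in((378,292),(446,258),(487,340),(418,373))];print("small",np.mean(c,0),np.linalg.norm(c[1]-c[0]),np.linalg.norm(c[2]-c[1]))
q=[at("side",p,.016)[:2] for p in((253,385),(311,338),(367,382))];print("side tray",q,(q[0]+q[2])/2)
print("jarlow",at("top",t(363,102),.070),at("side",s(661,396),.07))
print(robot.get_obs()["t"])
E
```

```text
cap [0.4864 0.1266 0.175 ] [0.4886 0.1236 0.175 ]
nut [0.5122 0.282  0.084 ] [0.515  0.2817 0.084 ]
end [0.6135 0.1088 0.072 ] [0.6184 0.11   0.072 ]
gripstart [0.5604 0.199  0.072 ]
round [0.413  0.2414 0.037 ] [0.416  0.2407 0.037 ]
sq [0.4061 0.302  0.037 ] [0.4094 0.3022 0.037 ]
tray [array([ 0.5018, -0.1728]), array([ 0.5433, -0.2932]), array([ 0.3642, -0.2227])] [ 0.4537 -0.2579] 0.12733653388910626 0.14636046486886184
small [ 0.4058 -0.0108] 0.08345862197731008 0.09929783459633826
side tray [array([ 0.3691, -0.2197]), array([ 0.5008, -0.1812]), array([ 0.5493, -0.2944])] [ 0.4592 -0.2571]
jarlow [0.6335 0.062  0.07  ] [0.6344 0.0602 0.07  ]
1.7
```

Candidates. Bottle in the way: tall bottle b, cap at top (264,231), against bottle a (206,160) behind. The jars have similar white lids, at (166,223), (290,179) and (400,192). Trays: large (402,243), about 146x127 mm, against small (316,258), about 99x83 mm. I choose the bottle at (264,231) and the tray at (402,243); both crops bear this out: it stands clockwise of the grip and about 159 mm from the nut.

```bash
python3 -m handwheel '[[[-0.63,0.96,0,0,0,0,1],[-0.63,0.96,0,0,0,0,1],[-0.63,0.96,0,0,0,0,1],[-0.63,0.96,0,0,0,0,1],[-0.63,0.96,0,0,0,0,1],[-0.63,0.96,0,0,0,0,1],[-0.63,0.96,0,0,0,0,1],[-0.63,0.96,0,0,0,0,1]]]' 30
python3 -m handwheel '[[[-0.63,0.96,0,0,0,0,1],[-0.63,0.96,0,0,0,0,1],[-0.63,0.96,0,0,0,0,1],[-0.63,0.96,0,0,0,0,1],[-0.63,0.96,0,0,0,0,1],[-0.63,0.96,0,0,0,0,1],[-0.63,0.96,0,0,0,0,1],[-0.63,0.96,0,0,0,0,1]]]' 30
cat >> h.py <<'E'
from scipy.spatial.transform import Rotation as Ro
def go(target,yaw=None):
    o=robot.get_obs(); R=Ro.from_quat(o["orientation"]).as_matrix()
    d=R.T@(np.array(target)-o["position"])/.02
    y=np.degrees(np.arctan2(R[1,0],R[0,0]))
    print("t",round(o["t"],2),"pos",o["position"].round(4),"yaw",round(y,1),"tilt",R[:,2].round(3),"F",o["wrist_force"].round(1),"gap",round(o["finger_gap"],4),"q",o["joints"].round(2))
    print("units",d.round(2), "" if yaw is None else ("wz",round(-((yaw-y+180)%360-180)/4,2)))
E
python3 -c "
from h import *
go([.4875,.125,.22])"
```

```text
t: 2.37
position: [0.2891, 0.376, 0.2454]
orientation: [0.812, 0.584, 0.0, -0.0]
wrist_force: [0.2, 0.7, -0.7]
finger_gap: 0.0852
t: 3.03
position: [0.4027, 0.2316, 0.2454]
orientation: [0.812, 0.584, 0.0, 0.0]
wrist_force: [-0.0, 0.1, -1.1]
finger_gap: 0.0854
t 3.03 pos [0.4027 0.2316 0.2454] yaw 71.5 tilt [ 0.  0. -1.] F [-0.   0.1 -1.1] gap 0.0854 q [ 0.44  0.11  1.75 -0.    1.28 -0.8 ]
units [-3.7   5.72  1.27]
```

```bash
python3 -m handwheel '[[[-0.6,0.95,0.2,0,0,0,1],[-0.6,0.95,0.2,0,0,0,1],[-0.6,0.95,0.2,0,0,0,1],[-0.6,0.95,0.2,0,0,0,1],[-0.6,0.95,0.2,0,0,0,1],[-0.6,0.9,0.2,0,0,0,1],[0,0,0,0,0,0,1],[0,0,0,0,0,0,1]]]' 30
python3 - <<'E'
from h import *
go([.4875,.125,.162])
for n in("top","side"): cv2.imwrite(f"pics/{n}1.png",cams.read_camera(n)["pixels"])
a=cv2.imread("pics/top1.png")[150:310,170:390];b=cv2.imread("pics/side1.png")[100:260,150:370]
cv2.imwrite("pics/p1.png",cv2.resize(np.vstack([a[:,:220],b]),None,fx=1.85,fy=1.85))
E
```

```text
t: 3.7
position: [0.4865, 0.1277, 0.221]
orientation: [0.812, 0.583, -0.0, -0.0]
wrist_force: [0.3, 0.5, 0.6]
finger_gap: 0.0855
t 3.7 pos [0.4865 0.1277 0.221 ] yaw 71.4 tilt [-0.001 -0.    -1.   ] F [0.3 0.5 0.6] gap 0.0855 q [ 0.18  0.22  1.68  0.    1.24 -1.06]
units [-0.11  0.09  2.95]
```

View pics/p1.png

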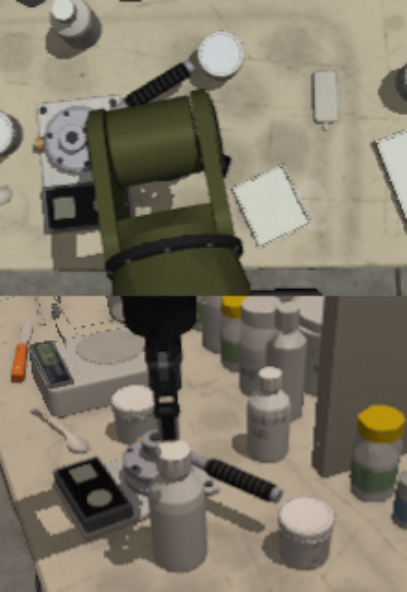

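The side view shows the open fingers straight above bottle b's cap, at crop (172,450). Descending and closing.

```bash
python3 -m handwheel '[[[-0.1,0.1,0.8,0,0,0,1],[0,0,0.8,0,0,0,1],[0,0,0.7,0,0,0,1],[0,0,0.65,0,0,0,1],[0,0,0,0,0,0,1],[0,0,0,0,0,0,-1],[0,0,0,0,0,0,-1],[0,0,0,0,0,0,-1]]]' 35
python3 -m handwheel '[[[0,0,0,0,0,0,-1],[0,0,0,0,0,0,-1],[0,0,0,0,0,0,-1],[0,0,0,0,0,0,-1]]]' 35
python3 -c "
from h import *
go([.4875,.125,.162])"
```

```text
t: 4.47
position: [0.4879, 0.1261, 0.1633]
orientation: [0.812, 0.584, 0.001, 0.0]
wrist_force: [-0.5, 0.2, 1.1]
finger_gap: 0.0518
t: 4.8
position: [0.4881, 0.1261, 0.1634]
orientation: [0.812, 0.584, 0.001, 0.0]
wrist_force: [0.4, 1.7, 6.8]
finger_gap: 0.0412
t 4.8 pos [0.4881 0.1261 0.1634] yaw 71.4 tilt [ 0.002  0.001 -1.   ] F [0.4 1.7 6.8] gap 0.0412 q [ 0.18  0.28  1.74  0.    1.11 -1.07]
units [-0.06 -0.01  0.07]
```

```bash
python3 -m handwheel '[[[0,0,-0.4,0,0,0,-1],[0,0,-0.6,0,0,0,-1],[0,0,-0.8,0,0,0,-1],[0,0,-0.8,0,0,0,-1],[0,0,-0.4,0,0,0,-1],[0,0,0,0,0,0,-1]]]' 35
python3 - <<'E'
from h import *
go([.455,-.255,.223])
cv2.imwrite("pics/side2.png",cams.read_camera("side")["pixels"])
E
```

```text
t: 5.3
position: [0.4881, 0.1258, 0.2241]
orientation: [0.812, 0.584, 0.001, 0.001]
wrist_force: [0.2, 0.7, -3.3]
finger_gap: 0.0408
t 5.3 pos [0.4881 0.1258 0.2241] yaw 71.4 tilt [ 0.003  0.    -1.   ] F [ 0.2  0.7 -3.3] gap 0.0408 q [ 0.18  0.22  1.68 -0.    1.25 -1.07]
units [-18.58   4.49   0.04]
```

View pics/side2.png

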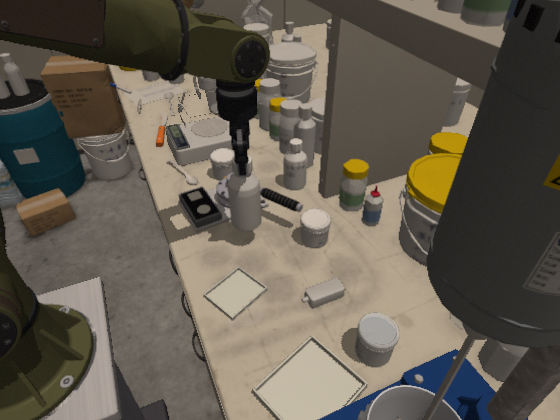

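```bash
python3 -m handwheel '[[[-0.4,0.1,0,0,0,0,-1],[-0.7,0.17,0,0,0,0,-1],[-0.9,0.22,0,0,0,0,-1],[-0.9,0.22,0,0,0,0,-1],[-0.9,0.22,0,0,0,0,-1],[-0.9,0.22,0,0,0,0,-1],[-0.9,0.22,0,0,0,0,-1],[-0.9,0.22,0,0,0,0,-1]]]' 35
python3 -m handwheel '[[[-0.9,0.22,0,0,0,0,-1],[-0.9,0.22,0,0,0,0,-1],[-0.9,0.22,0,0,0,0,-1],[-0.9,0.22,0,0,0,0,-1],[-0.9,0.22,0,0,0,0,-1],[-0.9,0.22,0,0,0,0,-1],[-0.9,0.22,0,0,0,0,-1],[-0.9,0.22,0,0,0,0,-1]]]' 35
python3 -c "
from h import *
go([.456,-.255,.2])"
```

```text
t: 6.02
position: [0.4756, -0.0089, 0.2212]
orientation: [0.812, 0.584, -0.001, -0.001]
wrist_force: [1.2, -0.7, -2.6]
finger_gap: 0.0407
t: 6.68
position: [0.463, -0.1565, 0.2211]
orientation: [0.812, 0.584, -0.001, -0.001]
wrist_force: [-0.0, -0.3, -2.8]
finger_gap: 0.0409
t 6.68 pos [ 0.463  -0.1565  0.2211] yaw 71.4 tilt [-0.002  0.001 -1.   ] F [-0.  -0.3 -2.8] gap 0.0409 q [-0.4   0.19  1.72 -0.    1.24 -1.65]
units [-4.78  1.24  1.05]
```

```bash
python3 -m handwheel '[[[-0.9,0.22,0,0,0,0,-1],[-0.9,0.22,0,0,0,0,-1],[-0.9,0.22,0,0,0,0,-1],[-0.9,0.22,0,0,0,0,-1],[-0.7,0.2,0.2,0,0,0,-1],[-0.3,0.1,0.4,0,0,0,-1],[0,0,0.4,0,0,0,-1],[0,0,0,0,0,0,-1]]]' 35
python3 - <<'E'
from h import *
go([.456,-.255,.168])
for n in("top","side"): cv2.imwrite(f"pics/{n}3.png",cams.read_camera(n)["pixels"])
a=cv2.imread("pics/top3.png")[150:310,300:520];b=cv2.imread("pics/side3.png")[220:420,220:440]
cv2.imwrite("pics/p3.png",cv2.resize(np.vstack([a,b]),None,fx=1.6,fy=1.6))
E
```

```text
t: 7.35
position: [0.4562, -0.2493, 0.1996]
orientation: [0.812, 0.584, -0.001, -0.002]
wrist_force: [-0.2, 1.1, -3.0]
finger_gap: 0.0412
t 7.35 pos [ 0.4562 -0.2493  0.1996] yaw 71.4 tilt [-0.003  0.002 -1.   ] F [-0.2  1.1 -3. ] gap 0.0412 q [-0.57  0.28  1.66  0.    1.21 -1.82]
units [-0.27  0.09  1.58]
```

View pics/p3.png

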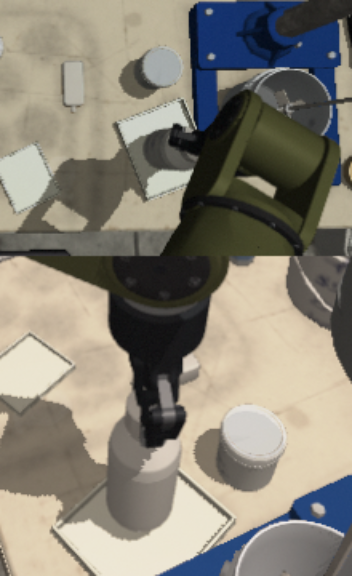

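The pictures show the bottle over the large tray (side crop (145,500)), well inside the rim. Lowering.

```bash
python3 -m handwheel '[[[-0.2,0.05,0.4,0,0,0,-1],[0,0,0.4,0,0,0,-1],[0,0,0.3,0,0,0,-1],[0,0,0.2,0,0,0,-1],[0,0,0.1,0,0,0,-1],[0,0,0,0,0,0,-1],[0,0,0,0,0,0,-1]]]' 35
python3 -c "
from h import *
go([.456,-.255,.168])"
```

```text
t: 8.03
position: [0.4568, -0.2541, 0.1744]
orientation: [0.812, 0.584, 0.0, 0.0]
wrist_force: [0.3, -0.8, -2.4]
finger_gap: 0.0408
t 8.03 pos [ 0.4568 -0.2541  0.1744] yaw 71.5 tilt [ 0. -0. -1.] F [ 0.3 -0.8 -2.4] gap 0.0408 q [-0.58  0.31  1.68 -0.    1.15 -1.82]
units [-0.06 -0.02  0.32]
```

```bash
python3 -m handwheel '[[[0,0,0.15,0,0,0,-1],[0,0,0.1,0,0,0,-1],[0,0,0,0,0,0,-1],[0,0,0,0,0,0,-1]]]' 35
python3 -c "
from h import *
go([.456,-.255,.168])"
```

```text
t: 8.37
position: [0.4567, -0.2541, 0.1692]
orientation: [0.812, 0.584, -0.0, -0.0]
wrist_force: [-0.1, 0.9, -2.3]
finger_gap: 0.041
t 8.37 pos [ 0.4567 -0.2541  0.1692] yaw 71.4 tilt [-0.  0. -1.] F [-0.1  0.9 -2.3] gap 0.041 q [-0.58  0.32  1.69  0.    1.14 -1.82]
units [-0.05 -0.02  0.06]
```

```bash
python3 -m handwheel '[[[0,0,0.08,0,0,0,-1],[0,0,0.05,0,0,0,-1],[0,0,0,0,0,0,-1],[0,0,0,0,0,0,-1]]]' 35
python3 -c "
from h import *
go([.456,-.255,.168])"
```

```text
t: 8.7
position: [0.457, -0.2543, 0.1674]
orientation: [0.812, 0.584, 0.0, 0.001]
wrist_force: [0.2, 1.0, 5.7]
finger_gap: 0.041
t 8.7 pos [ 0.457  -0.2543  0.1674] yaw 71.5 tilt [ 0.001 -0.001 -1.   ] F [0.2 1.  5.7] gap 0.041 q [-0.58  0.32  1.69  0.    1.13 -1.82]
units [-0.05 -0.04 -0.03]
```

```bash
python3 -m handwheel '[[[0,0,0,0,0,0,0.2],[0,0,0,0,0,0,0.5],[0,0,0,0,0,0,1],[0,0,0,0,0,0,1],[0,0,-0.4,0,0,0,1],[0,0,-0.8,0,0,0,1],[0,0,-1,0,0,0,1],[0,0,-1,0,0,0,1]]]' 35
python3 - <<'E'
from h import *
go([.617,.169,.2],120.6)
cv2.imwrite(f"pics/side4.png",cams.read_camera("side")["pixels"])
cv2.imwrite("pics/p4.png",cv2.resize(cv2.imread("pics/side4.png")[200:420,200:440],None,fx=2,fy=2))
E
```

```text
t: 9.37
position: [0.4565, -0.254, 0.2319]
orientation: [0.812, 0.584, -0.0, -0.0]
wrist_force: [0.0, -0.9, 1.1]
finger_gap: 0.0855
t 9.37 pos [ 0.4565 -0.254   0.2319] yaw 71.4 tilt [-0.  0. -1.] F [ 0.  -0.9  1.1] gap 0.0855 q [-0.58  0.25  1.62 -0.    1.28 -1.82]
units [22.61  0.88  1.6 ] ('wz', np.float64(-12.29))
```

View pics/p4.png

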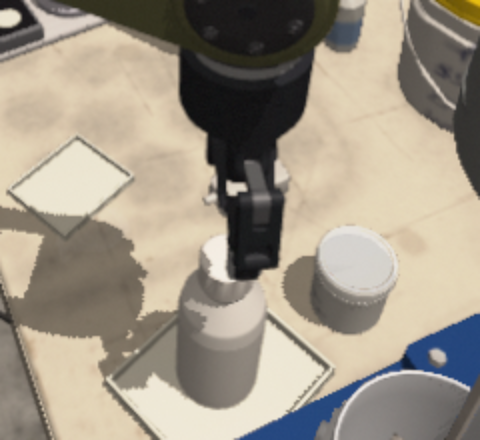

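The side crop at (220,340) shows bottle b upright inside the large tray, released. Next I check clearance to the shelf and divider before reaching behind the wrench.

```bash
python3 - <<'E'
from h import *
np.set_printoptions(precision=3,suppress=True)
print("panel foot side",at("side",(323,196),0),at("side",(331,198),0),"top",at("top",(240,151),0), at("top",(221,151),0))
for Z in np.arange(.3,.8,.05):
    X=at("top",(300,82),Z)[0]
    a=proj("side",[[X,.2,Z],[X,0,Z],[X,-.2,Z]]); print(round(Z,2),round(X,3),a.round().tolist())
E
```

```text
panel foot side [0.739 0.201 0.   ] [0.754 0.184 0.   ] top [0.732 0.207 0.   ] [0.733 0.264 0.   ]
0.3 0.809 [[359.0, 87.0], [415.0, 125.0], [496.0, 181.0]]
0.35 0.787 [[353.0, 66.0], [411.0, 104.0], [496.0, 158.0]]
0.4 0.765 [[347.0, 44.0], [407.0, 79.0], [497.0, 131.0]]
0.45 0.742 [[340.0, 20.0], [403.0, 52.0], [498.0, 101.0]]
0.5 0.72 [[333.0, -7.0], [397.0, 22.0], [499.0, 66.0]]
0.55 0.698 [[325.0, -37.0], [392.0, -13.0], [500.0, 24.0]]
0.6 0.676 [[315.0, -71.0], [385.0, -54.0], [502.0, -27.0]]
0.65 0.654 [[305.0, -109.0], [377.0, -101.0], [505.0, -88.0]]
0.7 0.631 [[293.0, -153.0], [368.0, -157.0], [509.0, -167.0]]
0.75 0.609 [[279.0, -204.0], [358.0, -225.0], [514.0, -270.0]]
```

```bash
python3 - <<'E'
import cv2
a=cv2.imread("pics/top0.png")[60:240,150:330];cv2.imwrite("pics/c5.png",cv2.resize(a,None,fx=3.2,fy=3.2,interpolation=2))
E
```

```text
(no output)
```

View pics/c5.png

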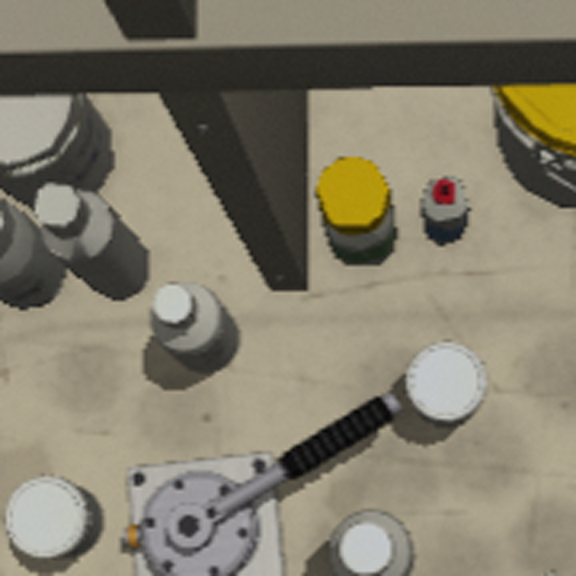

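```bash
python3 -m handwheel '[[[0.5,0,0,0,0,0,1],[0.97,0.06,0,0,0,0,1],[0.97,0.06,0,0,0,0,1],[0.97,0.06,0,0,0,0,1],[0.97,0.06,0,0,0,0,1],[0.97,0.06,0,0,0,0,1],[0.97,0.06,0,0,0,0,-1],[0.97,0.06,0,0,0,0,-1]]]' 60
python3 -m handwheel '[[[0.97,0.06,0,0,0,0,-1],[0.97,0.06,0,0,0,0,-1],[0.97,0.06,0,0,0,0,-1],[0.97,0.06,0,0,0,0,-1],[0.97,0.06,0,0,0,0,-1],[0.97,0.06,0,0,0,0,-1],[0.97,0.06,0,0,0,0,-1],[0.97,0.06,0,0,0,0,-1]]]' 60
python3 -c "
from h import *
go([.6237,.1613,.2],120.6)"
```

```text
t: 10.08
position: [0.5111, -0.117, 0.2302]
orientation: [0.812, 0.584, -0.0, -0.0]
wrist_force: [0.6, -0.2, 0.2]
finger_gap: 0.0638
t: 10.75
position: [0.5694, 0.0271, 0.2301]
orientation: [0.812, 0.584, -0.0, -0.0]
wrist_force: [0.6, -0.6, 0.2]
finger_gap: -0.0
t 10.75 pos [0.5694 0.0271 0.2301] yaw 71.5 tilt [-0.001  0.    -1.   ] F [ 0.6 -0.6  0.2] gap -0.0 q [-0.02  0.36  1.48  0.    1.3  -1.26]
units [7.22 0.44 1.5 ] ('wz', np.float64(-12.29))
```

```bash
python3 -m handwheel '[[[0.96,0.06,0,0,0,0,-1],[0.96,0.06,0,0,0,0,-1],[0.96,0.06,0,0,0,0,-1],[0.96,0.06,0,0,0,0,-1],[0.96,0.06,0,0,0,0,-1],[0.96,0.06,0,0,0,0,-1],[0.96,0.06,0,0,0,0,-1],[0.3,0,0,0,0,-0.9,-1]]]' 60
python3 -m handwheel '[[[0,0,0,0,0,-1,-1],[0,0,0,0,0,-1,-1],[0,0,0,0,0,-1,-1],[0,0,0,0,0,-1,-1],[0,0,0,0,0,-1,-1],[0,0,0,0,0,-1,-1],[0,0,0,0,0,-1,-1],[0,0,0,0,0,-1,-1]]]' 60
python3 -m handwheel '[[[0,0,0,0,0,-1,-1],[0,0,0,0,0,-1,-1],[0,0,0,0,0,-1,-1],[0,0,0,0,0,-0.4,-1],[0,0,0,0,0,0,-1]]]' 60
python3 - <<'E'
from h import *
go([.6237,.1613,.13],120.6)
for n in("top","side"): cv2.imwrite(f"pics/{n}6.png",cams.read_camera(n)["pixels"])
a=cv2.imread("pics/top6.png")[130:310,130:350];b=cv2.imread("pics/side6.png")[60:260,150:370]
cv2.imwrite("pics/p6.png",cv2.resize(np.hstack([a[:180],b[:180]]),None,fx=1.8,fy=1.8))
E
```

```text
t: 11.42
position: [0.6221, 0.1587, 0.2297]
orientation: [0.793, 0.609, -0.001, -0.0]
wrist_force: [-0.9, -0.6, -0.4]
finger_gap: 0.0002
t: 12.08
position: [0.6217, 0.1566, 0.23]
orientation: [0.593, 0.805, -0.0, -0.0]
wrist_force: [0.4, 0.7, 0.3]
finger_gap: -0.0001
t: 12.5
position: [0.6217, 0.1565, 0.23]
orientation: [0.494, 0.869, -0.0, -0.0]
wrist_force: [0.1, 0.8, -0.1]
finger_gap: 0.0001
t 12.5 pos [0.6217 0.1565 0.23  ] yaw 120.7 tilt [-0.001 -0.    -1.   ] F [ 0.1  0.8 -0.1] gap 0.0001 q [ 0.19  0.52  1.25  0.    1.37 -1.92]
units [0.15 0.21 5.  ] ('wz', np.float64(0.04))
```

View pics/p6.png

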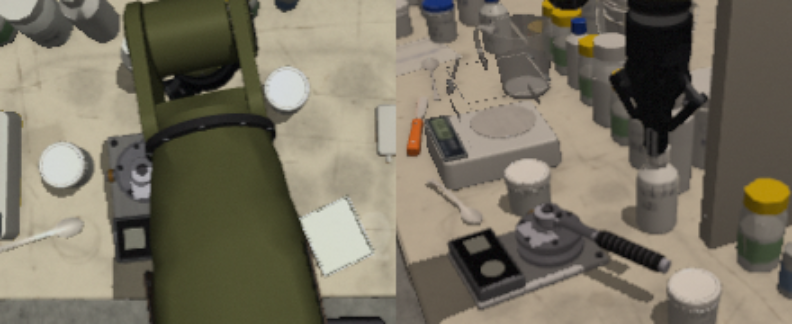

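```bash
python3 -m handwheel '[[[0.15,0.2,0.9,0,0,0,-1],[0,0,1,0,0,0,-1],[0,0,1,0,0,0,-1],[0,0,1,0,0,0,-1],[0,0,1,0,0,0,-1],[0,0,1,0,0,0,-1],[0,0,1,0,0,0,-1],[0,0,0.5,0,0,0,-1]]]' 60
python3 -m handwheel '[[[0,0,0.5,0,0,0,-1],[0,0,0.5,0,0,0,-1],[0,0,0,0,0,0,-1],[0,0,0,0,0,0,-1]]]' 60
python3 - <<'E'
from h import *
go([.6237,.1613,.062],120.6)
cv2.imwrite("pics/side7.png",cams.read_camera("side")["pixels"])
cv2.imwrite("pics/p7.png",cv2.resize(cv2.imread("pics/side7.png")[80:260,170:370],None,fx=3,fy=3))
E
```

```text
t: 13.27
position: [0.623, 0.1605, 0.0799]
orientation: [0.496, 0.869, -0.001, -0.001]
wrist_force: [-0.9, 0.3, -0.5]
finger_gap: 0.0
t: 13.6
position: [0.6242, 0.1606, 0.0628]
orientation: [0.495, 0.869, -0.0, -0.0]
wrist_force: [0.1, 0.6, 0.8]
finger_gap: -0.0
t 13.6 pos [0.6242 0.1606 0.0628] yaw 120.6 tilt [-0. -0. -1.] F [0.1 0.6 0.8] gap -0.0 q [ 0.2   0.7   1.38 -0.    1.06 -1.91]
units [ 0.04 -0.    0.04] ('wz', np.float64(0.01))
```

View pics/p7.png

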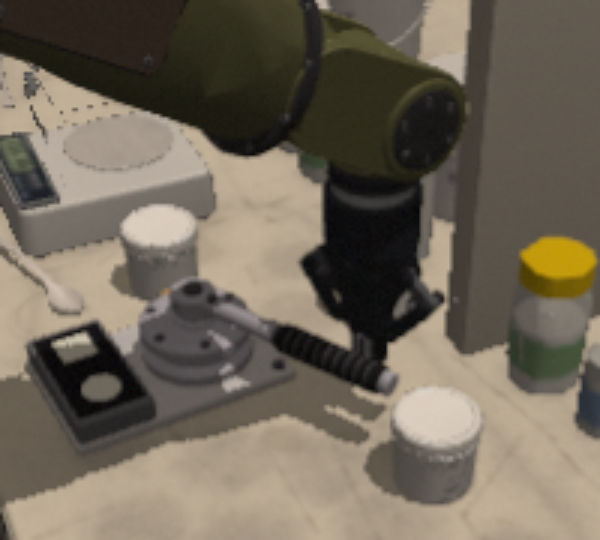

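The side view shows the shut fingers behind the grip at crop (372,345), with the jar and the divider clear. Making contact.

```bash
python3 -m handwheel '[[[0,-0.2,0,0,0,0,-1],[0,-0.2,0,0,0,0,-1],[0,-0.1,0,0,0,0,-1],[0,-0.1,0,0,0,0,-1],[0,0,0,0,0,0,-1]]]' 60
cat >> h.py <<'E'
def st(nut=(.5135,.282)):
    o=robot.get_obs(); R=Ro.from_quat(o["orientation"]).as_matrix(); v=o["position"][:2]-np.array(nut)
    l=R.T@o["wrist_force"]; ang=np.degrees(np.arctan2(v[1],v[0])+np.arctan2(.0235,np.hypot(*v))*-1)
    print("t",round(o["t"],2),"r",np.hypot(*v).round(4),"handle~",ang.round(1),"phi",np.radians(-56.3-ang).round(3),"yaw+180",np.degrees(np.arctan2(-R[1,0],-R[0,0])).round(1),"Ftool",l.round(1),"pos",o["position"].round(4))
E
python3 -c "
from h import *
st()"
```

```text
t: 14.07
position: [0.6141, 0.1544, 0.0635]
orientation: [0.495, 0.869, 0.001, 0.001]
wrist_force: [4.7, 0.1, -0.2]
finger_gap: -0.0003
t 14.07 r 0.1625 handle~ -60.0 phi 0.064 yaw+180 -59.4 Ftool [-2.4  4.1  0.2] pos [0.6141 0.1544 0.0635]
```

```bash
python3 -m handwheel '[[[-0.02,-0.14,0,0,0,0.25,-1],[-0.03,-0.22,0,0,0,0.4,-1],[-0.03,-0.22,0,0,0,0.4,-1],[-0.03,-0.22,0,0,0,0.4,-1],[-0.03,-0.22,0,0,0,0.4,-1],[0,0,0,0,0,0,-1]]]' 60
python3 -c "
from h import *
st()"
```

```text
t: 14.57
position: [0.5971, 0.1425, 0.0634]
orientation: [0.551, 0.835, 0.001, 0.001]
wrist_force: [2.4, 2.4, -0.6]
finger_gap: 0.0002
t 14.57 r 0.1626 handle~ -67.3 phi 0.192 yaw+180 -66.9 Ftool [1.3 3.1 0.6] pos [0.5971 0.1425 0.0634]
```

```bash
python3 -m handwheel '[[[-0.03,-0.22,0,0,0,0.4,-1],[-0.03,-0.22,0,0,0,0.4,-1],[-0.03,-0.22,0,0,0,0.4,-1],[-0.03,-0.22,0,0,0,0.4,-1],[-0.03,-0.22,0,0,0,0.4,-1],[-0.03,-0.22,0,0,0,0.4,-1],[-0.03,-0.22,0,0,0,0.4,-1],[-0.03,-0.22,0,0,0,0.4,-1]]]' 60
python3 -c "
from h import *
st()"
```

```text
t: 15.23
position: [0.5656, 0.1278, 0.0635]
orientation: [0.64, 0.768, 0.002, 0.001]
wrist_force: [7.4, 6.7, -1.8]
finger_gap: -0.0001
t 15.23 r 0.1628 handle~ -79.5 phi 0.406 yaw+180 -79.6 Ftool [5.3 8.5 1.9] pos [0.5656 0.1278 0.0635]
```

```bash
python3 -m handwheel '[[[-0.02,-0.17,0,0,0,0.3,-1],[-0.02,-0.17,0,0,0,0.3,-1],[-0.02,-0.17,0,0,0,0.3,-1]]]' 60
python3 -c "
from h import *
st()"
python3 -m handwheel '[[[-0.02,-0.17,0,0,0,0.3,-1],[-0.02,-0.17,0,0,0,0.3,-1]]]' 60
python3 -c "
from h import *
st()"
```

```text
t: 15.48
position: [0.5559, 0.1249, 0.0635]
orientation: [0.664, 0.748, 0.002, 0.001]
wrist_force: [7.2, 4.9, -2.9]
finger_gap: 0.0001
t 15.48 r 0.1627 handle~ -83.1 phi 0.468 yaw+180 -83.2 Ftool [4.  7.7 3. ] pos [0.5559 0.1249 0.0635]
t: 15.65
position: [0.5493, 0.1233, 0.0635]
orientation: [0.68, 0.734, 0.002, 0.001]
wrist_force: [7.9, 4.3, -2.0]
finger_gap: -0.0004
t 15.65 r 0.1627 handle~ -85.5 phi 0.51 yaw+180 -85.6 Ftool [3.6 8.2 2.1] pos [0.5493 0.1233 0.0635]
```

```bash
for i in 1; do python3 -m handwheel '[[[-0.02,-0.17,0,0,0,0.3,-1],[-0.02,-0.17,0,0,0,0.3,-1]]]' 60; python3 -c "
from h import *
st()"; done
python3 -m handwheel '[[[-0.02,-0.11,0,0,0,0.2,-1],[-0.02,-0.11,0,0,0,0.2,-1]]]' 60
python3 -c "
from h import *
st()"
```

```text
t: 15.82
position: [0.5426, 0.1219, 0.0635]
orientation: [0.695, 0.719, 0.002, 0.001]
wrist_force: [8.7, 4.4, -3.4]
finger_gap: 0.0
t 15.82 r 0.1627 handle~ -87.9 phi 0.552 yaw+180 -88.0 Ftool [4.1 8.8 3.4] pos [0.5426 0.1219 0.0635]
t: 15.98
position: [0.5383, 0.1211, 0.0635]
orientation: [0.705, 0.71, 0.002, 0.001]
wrist_force: [9.0, 5.5, -3.4]
finger_gap: -0.0002
t 15.98 r 0.1628 handle~ -89.5 phi 0.579 yaw+180 -89.6 Ftool [5.5 9.  3.4] pos [0.5383 0.1211 0.0635]
```

```bash
python3 -m handwheel '[[[-0.02,-0.11,0,0,0,0.2,-1],[-0.02,-0.11,0,0,0,0.2,-1]]]' 60
python3 -c "
from h import *
st()"
python3 -m handwheel '[[[-0.02,-0.11,0,0,0,0.2,-1],[-0.02,-0.11,0,0,0,0.2,-1]]]' 60
python3 -c "
from h import *
st()"
```

```text
t: 16.15
position: [0.534, 0.1204, 0.0635]
orientation: [0.714, 0.7, 0.002, 0.001]
wrist_force: [9.5, 6.2, -3.1]
finger_gap: -0.0001
t 16.15 r 0.1629 handle~ -91.0 phi 0.605 yaw+180 -91.2 Ftool [6.3 9.3 3.2] pos [0.534  0.1204 0.0635]
t: 16.32
position: [0.5296, 0.1197, 0.0636]
orientation: [0.724, 0.69, 0.002, 0.001]
wrist_force: [9.7, 6.0, -3.0]
finger_gap: -0.0
t 16.32 r 0.1631 handle~ -92.5 phi 0.632 yaw+180 -92.8 Ftool [6.5 9.4 3. ] pos [0.5296 0.1197 0.0636]
```

```bash
python3 -m handwheel '[[[0,-0.11,0,0,0,0.2,-1],[0,-0.11,0,0,0,0.2,-1]]]' 60
python3 -c "
from h import *
st()"
python3 -m handwheel '[[[0,-0.11,0,0,0,0.2,-1],[0,-0.11,0,0,0,0.2,-1]]]' 60
python3 -c "
from h import *
st()"
```

```text
t: 16.48
position: [0.5253, 0.1195, 0.0636]
orientation: [0.734, 0.679, 0.002, 0.001]
wrist_force: [11.2, -0.9, -3.2]
finger_gap: 0.0004
t 16.48 r 0.1629 handle~ -94.1 phi 0.659 yaw+180 -94.4 Ftool [ 0.  11.2  3.3] pos [0.5253 0.1195 0.0636]
t: 16.65
position: [0.5209, 0.1194, 0.0636]
orientation: [0.743, 0.669, 0.001, 0.001]
wrist_force: [9.5, -6.7, -1.9]
finger_gap: 0.0001
t 16.65 r 0.1628 handle~ -95.6 phi 0.686 yaw+180 -96.0 Ftool [-5.7 10.2  1.9] pos [0.5209 0.1194 0.0636]
```

```bash
python3 -m handwheel '[[[-0.015,-0.11,0,0,0,0.2,-1],[-0.015,-0.11,0,0,0,0.2,-1]]]' 60
python3 -c "
from h import *
st()"
python3 -m handwheel '[[[-0.015,-0.11,0,0,0,0.2,-1],[-0.015,-0.11,0,0,0,0.2,-1]]]' 60
python3 - <<'E'
from h import *
st()
cv2.imwrite("pics/side8.png",cams.read_camera("side")["pixels"])
cv2.imwrite("pics/p8.png",cv2.resize(cv2.imread("pics/side8.png")[120:260,170:340],None,fx=4.5,fy=4.2,interpolation=2))
E
```

```text
t: 16.82
position: [0.5165, 0.1192, 0.0636]
orientation: [0.752, 0.659, 0.001, 0.002]
wrist_force: [9.9, -4.7, -2.6]
finger_gap: 0.0001
t 16.82 r 0.1628 handle~ -97.1 phi 0.713 yaw+180 -97.6 Ftool [-3.3 10.4  2.6] pos [0.5165 0.1192 0.0636]
t: 16.98
position: [0.512, 0.1191, 0.0636]
orientation: [0.762, 0.648, 0.001, 0.001]
wrist_force: [9.1, -5.1, -1.4]
finger_gap: 0.0
t 16.98 r 0.1629 handle~ -98.7 phi 0.741 yaw+180 -99.2 Ftool [-3.6  9.8  1.4] pos [0.512  0.1191 0.0636]
```

View pics/p8.png

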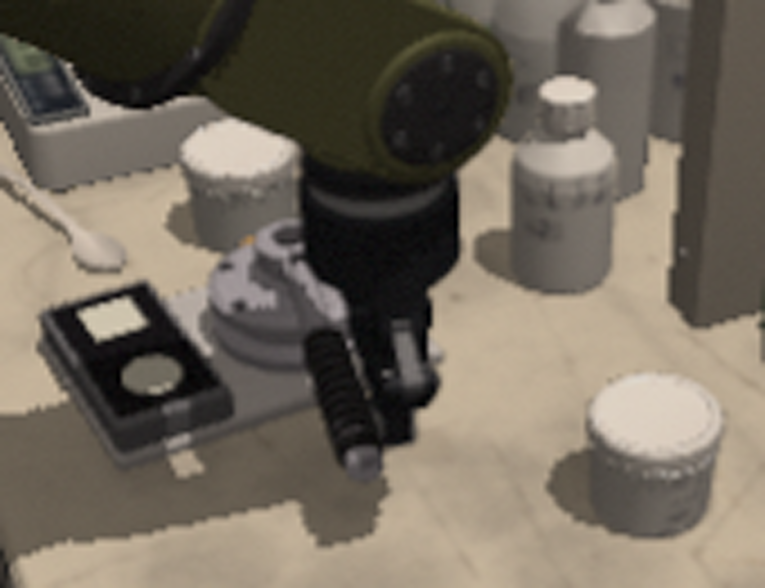

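```bash
python3 -m handwheel '[[[-0.02,-0.11,0,0,0,0.23,-1],[-0.02,-0.11,0,0,0,0.23,-1]]]' 60
python3 -c "
from h import *
st()"
python3 -m handwheel '[[[-0.02,-0.11,0,0,0,0.23,-1],[-0.02,-0.11,0,0,0,0.23,-1]]]' 60
python3 -c "
from h import *
st()"
```

```text
t: 17.2
position: [0.5075, 0.1191, 0.0636]
orientation: [0.772, 0.636, 0.001, 0.001]
wrist_force: [8.8, -4.5, -2.0]
finger_gap: 0.0002
t 17.2 r 0.163 handle~ -100.3 phi 0.768 yaw+180 -101.0 Ftool [-2.7  9.5  2.1] pos [0.5075 0.1191 0.0636]
t: 17.37
position: [0.503, 0.1193, 0.0636]
orientation: [0.782, 0.623, 0.001, 0.001]
wrist_force: [8.7, -3.5, -2.1]
finger_gap: -0.0002
t 17.37 r 0.1631 handle~ -101.9 phi 0.796 yaw+180 -102.9 Ftool [-1.4  9.3  2.1] pos [0.503  0.1193 0.0636]
```

```bash
python3 -m handwheel '[[[-0.02,-0.11,0,0,0,0.23,-1],[-0.02,-0.11,0,0,0,0.23,-1]]]' 60
python3 -c "
from h import *
st()"
python3 -m handwheel '[[[-0.02,-0.11,0,0,0,0.23,-1]]]' 60
python3 - <<'E'
from h import *
st()
cv2.imwrite("pics/side9.png",cams.read_camera("side")["pixels"])
cv2.imwrite("pics/p9.png",cv2.resize(cv2.imread("pics/side9.png")[120:260,170:340],None,fx=4.5,fy=4.2,interpolation=2))
E
```

```text
t: 17.53
position: [0.4984, 0.1196, 0.0635]
orientation: [0.792, 0.611, 0.001, 0.001]
wrist_force: [8.2, -5.0, -1.6]
finger_gap: -0.0001
t 17.53 r 0.1631 handle~ -103.5 phi 0.824 yaw+180 -104.7 Ftool [-2.7  9.2  1.7] pos [0.4984 0.1196 0.0635]
t: 17.62
position: [0.4962, 0.1197, 0.0635]
orientation: [0.797, 0.604, 0.001, 0.001]
wrist_force: [7.4, -3.2, -1.2]
finger_gap: 0.0001
t 17.62 r 0.1632 handle~ -104.3 phi 0.838 yaw+180 -105.7 Ftool [-1.1  8.   1.2] pos [0.4962 0.1197 0.0635]
```

View pics/p9.png

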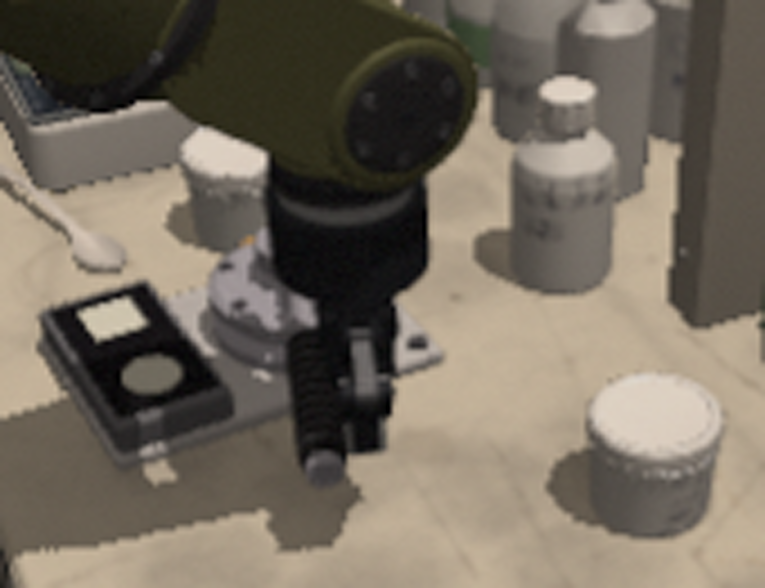

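```bash
python3 -m handwheel '[[[-0.02,-0.11,0,0,0,0.23,-1]]]' 60
python3 -c "
from h import *
st()"
python3 -m handwheel '[[[-0.02,-0.11,0,0,0,0.23,-1]]]' 60
python3 -c "
from h import *
st()"
```

```text
t: 17.75
position: [0.4941, 0.12, 0.0635]
orientation: [0.801, 0.598, 0.001, 0.001]
wrist_force: [7.5, -2.7, -1.6]
finger_gap: -0.0001
t 17.75 r 0.1632 handle~ -105.0 phi 0.851 yaw+180 -106.5 Ftool [-0.4  8.   1.7] pos [0.4941 0.12   0.0635]
t: 17.83
position: [0.4917, 0.1202, 0.0635]
orientation: [0.806, 0.591, 0.001, 0.001]
wrist_force: [6.5, -2.6, 0.2]
finger_gap: -0.0001
t 17.83 r 0.1632 handle~ -105.9 phi 0.865 yaw+180 -107.5 Ftool [-0.5  7.  -0.2] pos [0.4917 0.1202 0.0635]
```

```bash
python3 -m handwheel '[[[-0.02,-0.11,0,0,0,0.23,-1]]]' 60
python3 -c "
from h import *
st()"
python3 -m handwheel '[[[-0.02,-0.09,0,0,0,0.18,-1]]]' 60
python3 -c "
from h import *
st()"
```

```text
t: 17.92
position: [0.4895, 0.1206, 0.0635]
orientation: [0.811, 0.585, 0.001, 0.001]
wrist_force: [7.0, -2.8, -0.8]
finger_gap: -0.0001
t 17.92 r 0.1632 handle~ -106.7 phi 0.879 yaw+180 -108.4 Ftool [-0.5  7.6  0.8] pos [0.4895 0.1206 0.0635]
t: 18.0
position: [0.4875, 0.1208, 0.0635]
orientation: [0.815, 0.58, 0.001, 0.001]
wrist_force: [6.1, -1.6, -1.3]
finger_gap: 0.0005
t 18.0 r 0.1632 handle~ -107.3 phi 0.891 yaw+180 -109.1 Ftool [0.5 6.3 1.3] pos [0.4875 0.1208 0.0635]
```

```bash
python3 -m handwheel '[[[-0.01,-0.08,0,0,0,0.18,-1]]]' 60
python3 -c "
from h import *
st()"
python3 -m handwheel '[[[-0.01,-0.08,0,0,0,0.18,-1]]]' 60
python3 -c "
from h import *
st()"
```

```text
t: 18.08
position: [0.486, 0.1211, 0.0635]
orientation: [0.818, 0.575, 0.001, 0.001]
wrist_force: [5.9, -3.1, -1.5]
finger_gap: -0.0003
t 18.08 r 0.1632 handle~ -107.9 phi 0.901 yaw+180 -109.8 Ftool [-0.9  6.6  1.5] pos [0.486  0.1211 0.0635]
t: 18.17
position: [0.4844, 0.1215, 0.0635]
orientation: [0.822, 0.57, 0.001, 0.001]
wrist_force: [5.8, -4.1, -0.3]
finger_gap: -0.0001
t 18.17 r 0.1632 handle~ -108.5 phi 0.911 yaw+180 -110.6 Ftool [-1.8  6.9  0.3] pos [0.4844 0.1215 0.0635]
```

```bash
python3 -m handwheel '[[[-0.01,-0.08,0,0,0,0.18,-1]]]' 60
python3 -c "
from h import *
st()"
python3 -m handwheel '[[[-0.01,-0.08,0,0,0,0.1,-1]]]' 60
python3 -c "
from h import *
st()"
```

```text
t: 18.25
position: [0.4828, 0.1218, 0.0635]
orientation: [0.825, 0.564, 0.001, 0.001]
wrist_force: [5.7, -4.9, -0.1]
finger_gap: 0.0001
t 18.25 r 0.1632 handle~ -109.1 phi 0.921 yaw+180 -111.3 Ftool [-2.5  7.1  0.2] pos [0.4828 0.1218 0.0635]
t: 18.33
position: [0.4815, 0.1221, 0.0636]
orientation: [0.827, 0.562, 0.001, 0.001]
wrist_force: [8.5, -6.8, -0.9]
finger_gap: 0.0001
t 18.33 r 0.1631 handle~ -109.5 phi 0.929 yaw+180 -111.7 Ftool [-3.2 10.4  0.9] pos [0.4815 0.1221 0.0636]
```

Over the swing the push force fell from 11 N to about 6.5 N. It then jumped to 10.4 N, which means the stop is reached and the wrench has clicked. Backing off along the finger's +y so the handle springs straight.

```bash
python3 -m handwheel '[[[0,0.2,0,0,0,0,-1],[0,0.4,0,0,0,0,-1],[0,0.4,0,0,0,0,-1],[0,0.5,0,0,0,0,-1],[0,0.6,0,0,0,0,-1],[0,0.7,0,0,0,0,-1],[0,0.7,0,0,0,0,-1],[0,0,0,0,0,0,-1]]]' 60
python3 - <<'E'
from h import *
st()
cv2.imwrite("pics/side10.png",cams.read_camera("side")["pixels"])
cv2.imwrite("pics/p10.png",cv2.resize(cv2.imread("pics/side10.png")[120:260,170:340],None,fx=4.5,fy=4.2,interpolation=2))
E
```

```text
t: 19.0
position: [0.547, 0.0959, 0.0631]
orientation: [0.828, 0.561, 0.001, 0.0]
wrist_force: [0.2, -0.0, 0.2]
finger_gap: -0.0001
t 19.0 r 0.1891 handle~ -86.9 phi 0.534 yaw+180 -111.7 Ftool [ 0.1  0.2 -0.2] pos [0.547  0.0959 0.0631]
```

View pics/p10.png

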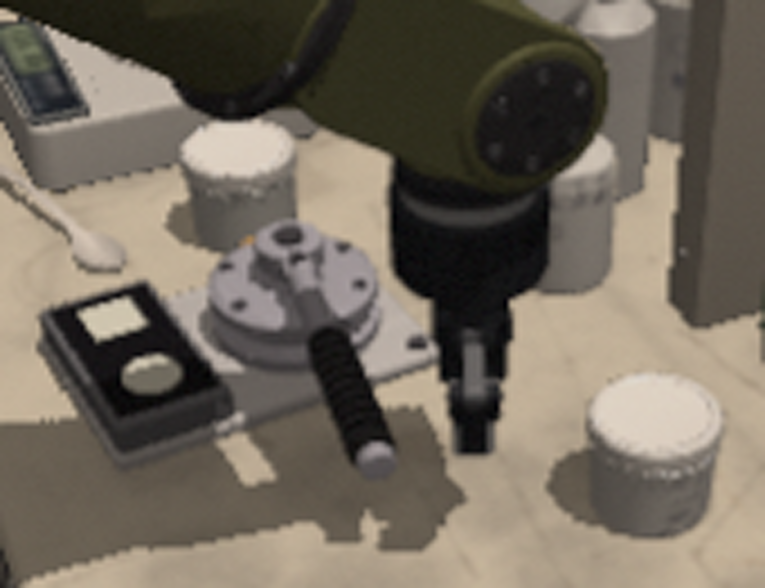

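The handle has sprung straight (end at crop (377,458)), the finger is clear, and jar and bottle a have not moved. Lifting and going to the round key.

```bash
python3 - <<'E'
from h import *
e=at("side",((377+.5)/4.5-.5+170,(458+.5)/4.2-.5+120),.072); print("end",e,np.degrees(np.arctan2(e[1]-.282,e[0]-.5135)))
E
python3 -m handwheel '[[[0,0.2,-0.8,0,0,0,-1],[0,0,-1,0,0,0,-1],[0,0,-1,0,0,0,-1],[0,0,-1,0,0,0,-1],[0,0,-1,0,0,0,-1],[0,0,0,0,0,0,-1]]]' 60
python3 -c "
from h import *
go([.4145,.241,.12],70)"
```

```text
end [0.49163891 0.0853397  0.072     ] -96.34305374131105
t: 19.55
position: [0.5497, 0.0958, 0.1626]
orientation: [0.827, 0.562, 0.002, 0.001]
wrist_force: [0.7, -0.4, 0.6]
finger_gap: -0.0002
t 19.55 pos [0.5497 0.0958 0.1626] yaw 68.4 tilt [ 0.005  0.001 -1.   ] F [ 0.7 -0.4  0.6] gap -0.0002 q [ 0.11  0.4   1.59  0.    1.15 -1.09]
units [ 4.25 -8.97  2.1 ] ('wz', np.float64(-0.4))
```

```bash
python3 -m handwheel '[[[0.42,-0.9,0,0,0,0,-1],[0.42,-0.9,0,0,0,0,-1],[0.42,-0.9,0,0,0,0,-1],[0.42,-0.9,0,0,0,0,-1],[0.42,-0.9,0,0,0,0,-1],[0.42,-0.9,0,0,0,0,-1],[0.42,-0.9,0,0,0,0,-1],[0.42,-0.9,0,0,0,0,-1]]]' 60
python3 -m handwheel '[[[0.42,-0.9,0,0,0,0,-1],[0.42,-0.9,0.5,0,0,0,-1],[0,0,1,0,0,0,-1],[0,0,1,0,0,0,-1],[0,0,1,0,0,0,-1],[0,0,0.5,0,0,0,-1],[0,0,0,0,0,0,-1],[0,0,0,0,0,0,-1]]]' 60
python3 - <<'E'
from h import *
go([.4145,.241,.052],70)
cv2.imwrite("pics/side11.png",cams.read_camera("side")["pixels"])
cv2.imwrite("pics/p11.png",cv2.resize(cv2.imread("pics/side11.png")[120:260,150:320],None,fx=4.5,fy=4.2,interpolation=2))
E
```

```text
t: 20.22
position: [0.4384, 0.2114, 0.1581]
orientation: [0.827, 0.562, -0.0, -0.0]
wrist_force: [1.2, -0.8, -0.1]
finger_gap: -0.0003
t: 20.88
position: [0.4125, 0.2397, 0.0788]
orientation: [0.827, 0.562, -0.0, -0.0]
wrist_force: [-0.4, -0.4, 0.1]
finger_gap: -0.0002
t 20.88 pos [0.4125 0.2397 0.0788] yaw 68.4 tilt [-0.001 -0.    -1.   ] F [-0.4 -0.4  0.1] gap -0.0002 q [ 0.45  0.36  1.88  0.    0.91 -0.74]
units [0.1  0.07 1.34] ('wz', np.float64(-0.41))
```

View pics/p11.png

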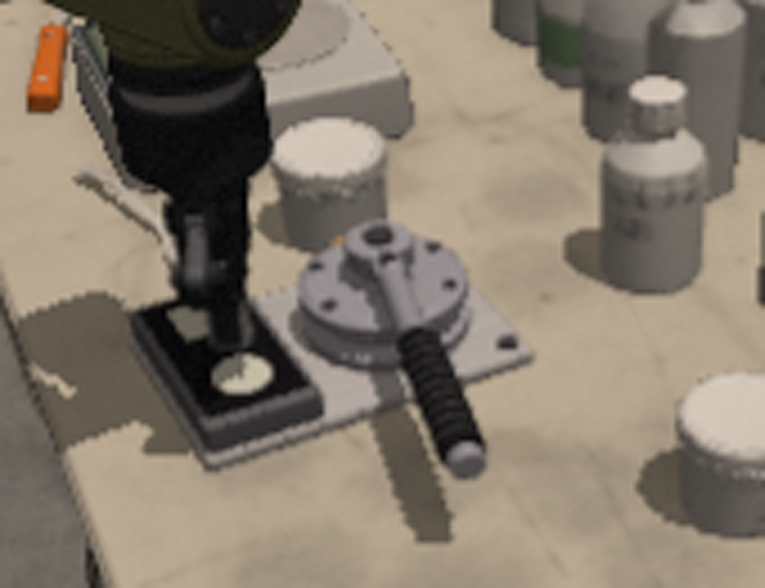

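```bash
python3 -m handwheel '[[[0.1,0.07,0.4,0,0,0,-1],[0,0,0.4,0,0,0,-1],[0,0,0.25,0,0,0,-1],[0,0,0.1,0,0,0,-1],[0,0,0,0,0,0,-1],[0,0,0,0,0,0,-1]]]' 60
python3 - <<'E'
from h import *
go([.4145,.241,.05],70)
E
```

```text
t: 21.43
position: [0.4149, 0.2411, 0.0556]
orientation: [0.827, 0.562, -0.0, -0.0]
wrist_force: [0.0, -0.6, 0.4]
finger_gap: -0.0002
t 21.43 pos [0.4149 0.2411 0.0556] yaw 68.4 tilt [-0. -0. -1.] F [ 0.  -0.6  0.4] gap -0.0002 q [ 0.45  0.41  1.88  0.    0.86 -0.74]
units [-0.01 -0.02  0.28] ('wz', np.float64(-0.41))
```

```bash
python3 -m handwheel '[[[0,0,0.1,0,0,0,-1],[0,0,0.08,0,0,0,-1],[0,0,0,0,0,0,-1]]]' 60
python3 -m handwheel '[[[0,0,0.05,0,0,0,-1],[0,0,0,0,0,0,-1]]]' 60

```

```text
t: 21.68
position: [0.4148, 0.241, 0.0519]
orientation: [0.827, 0.562, -0.0, -0.0]
wrist_force: [-0.1, -0.1, 0.6]
finger_gap: 0.0001
t: 21.85
position: [0.4149, 0.2411, 0.051]
orientation: [0.827, 0.562, 0.0, 0.0]
wrist_force: [0.2, -0.2, 0.2]
finger_gap: 0.0001
```

```bash
python3 -m handwheel '[[[0,0,0.05,0,0,0,-1],[0,0,0,0,0,0,-1]]]' 60
python3 -m handwheel '[[[0,0,0.05,0,0,0,-1],[0,0,0,0,0,0,-1]]]' 60

```

```text
t: 22.02
position: [0.415, 0.2411, 0.0501]
orientation: [0.827, 0.562, 0.0, 0.0]
wrist_force: [-0.5, -0.3, 2.5]
finger_gap: 0.0001
t: 22.18
position: [0.415, 0.2411, 0.0492]
orientation: [0.827, 0.562, 0.0, 0.0]
wrist_force: [-1.0, -0.6, 5.2]
finger_gap: 0.0
```

```bash
python3 -m handwheel '[[[0,0,0.04,0,0,0,-1],[0,0,0,0,0,0,-1],[0,0,0,0,0,0,-1]]]' 60
python3 -m handwheel '[[[0,0,-0.3,0,0,0,-1],[0,0,-0.6,0,0,0,-1],[0,0,-1,0,0,0,-1],[0,0,-1,0,0,0,-1],[0,0,-1,0,0,0,-1],[0,0,-1,0,0,0,-1],[0,0,-1,0,0,0,-1],[0,0,0,0,0,0,-1]]]' 60
python3 - <<'E'
from h import *
go([.4145,.241,.05])
for n in("top","side"): cv2.imwrite(f"pics/{n}12.png",cams.read_camera(n)["pixels"])
E
```

```text
t: 22.43
position: [0.415, 0.2411, 0.0488]
orientation: [0.827, 0.562, 0.0, 0.0]
wrist_force: [-2.6, -1.6, 12.3]
finger_gap: -0.0002
t: 23.1
position: [0.416, 0.2416, 0.1698]
orientation: [0.827, 0.562, 0.003, 0.0]
wrist_force: [0.3, 0.5, 1.3]
finger_gap: -0.0002
t 23.1 pos [0.416  0.2416 0.1698] yaw 68.4 tilt [ 0.005  0.002 -1.   ] F [0.3 0.5 1.3] gap -0.0002 q [ 0.45  0.23  1.8  -0.    1.11 -0.74]
units [-0.08 -0.08  5.99]
```

View pics/side12.png

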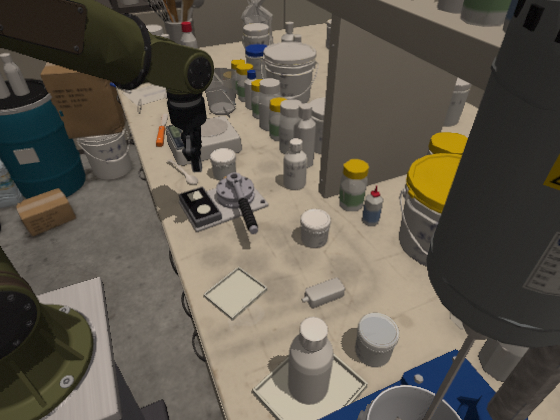

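View pics/top12.png

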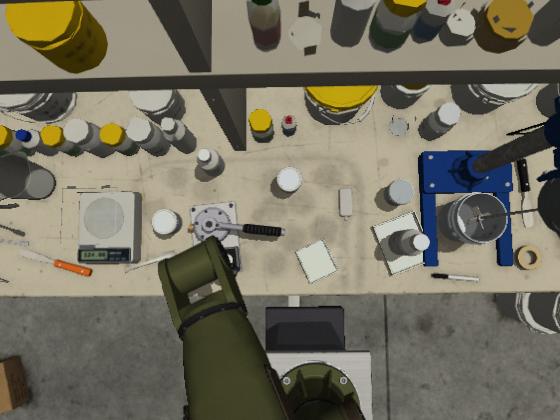

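The side view shows bottle b upright in the large tray at (310,370), the wrench straight at (243,205), and bottle a and the jars in their old places. The top view agrees: bottle at (405,243), wrench end at (283,233). The robot touches nothing, so I am handing in.

```bash
python3 -c "
from rig import robot
print(robot.finish_job())"
```

```text
the job is handed in; nothing more can be done
None
```

I carried out all the steps in the order asked and handed the job in at about 23 s of the 64 s allowed. `finish_job` gives no verdict.

- **Bottle:** The taller bottle (b) was the one in the wrench's way. It now stands upright in the larger spill tray, as both last pictures show.
- **Wrench:** I pushed the grip clockwise with the shut fingers. The push force peaked at about 11 N, fell to about 6.5 N as the handle broke over, then jumped to 10.4 N at the stop, where I stopped. After backing off, the handle sprang straight. From the camera image the nut is at about 0.70 rad, against a target near 0.68 and overtight at 0.95.
- **Round key:** I pressed it down fully. The force reached 12 N, against 3.5 N to register. The square key was not touched.
- **The rest:** Bottle a and the three jars look unmoved in the last pictures, and the arm is clear of everything.

No check failed. Two limits on accuracy: the force readings varied by about 0.5 to 1 N, and the nut angle comes from the camera, so it is only good to a few hundredths of a radian.

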